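# Lock in the portafilter and rinse the espresso group through

## Task

Rinse the espresso machine through to warm the mug before the first coffee. Push the long handle of the portafilter sideways, from the left, until it is fully locked home against its stop (handle straight out to the front); then push the small brew paddle on top of the group fully over to the left to start the water, let it run for at least four seconds, and push the paddle fully back to the right to shut it off. Only push, nothing is picked up: the mug stays where it stands under the spouts, the portafilter stays locked, and the things round about stay where they are.

Things in the scene. Friction and masses are not known exactly. Their poses are not given: they have to be found in the camera images.
- espresso_machine: fixed steel espresso machine, 240 mm wide, 285 mm high, cup rail to 309. Origin: on the worktop under the upright axis of the round brewing group, about which portafilter and paddle turn; x to the machine's back, y to the user's left, z up. Cabinet front at x = 0.07; drip tray x -0.09 to 0.07, 30 mm high; the group (82 mm across, z 0.187 to 0.274) overhangs the tray
- portafilter (a joint): turn of the portafilter under the group about the upright axis, rad. 0: hooked in, handle 52 deg left of straight ahead; grows as it swings right; 0.90: home at a hard stop, handle straight out to the front. Handle direction in the machine's frame: (-cos(0.90-value), sin(0.90-value)). Starts 0 to 0.35; stiff (0.45 Nm, 3 N at 0.15 m), stays where left
- portafilter_handle (a point): point on the axis of the portafilter's round wooden handle, 150 mm from the group's axis, 168 mm above the worktop. The handle is level, 25 to 33 mm thick (31 mm here), and runs from 72 to 201 mm from the group's axis..
- brew_paddle (a joint): turn of the brew paddle on top of the group about the same axis, rad. 0: shut, 50 deg right of straight ahead; grows as it swings over the front to the left; 1.745: fully open, 50 deg left. Direction in the machine's frame: (-cos(value-0.873), sin(value-0.873)). A stop at each end; starts 0 to 0.06; light (0.09 Nm, 1.5 N at the blade), stays where left
- paddle_blade (a point): middle of the paddle's flat wooden blade, 68 mm from the group's axis, 286 mm above the worktop. The blade is 52 mm long (42 to 94 mm from the axis), 14 mm thick, 22 mm high (z 0.275 to 0.297), standing upright on edge; a 10 mm rod joins it to the axis.
- mug_2: white mug with dark dots, 91 mm high, loose, standing on the drip tray (30 mm above the worktop) under the two spouts, which end 5 mm above its rim, its handle to the right; origin at underside level, 17 mm from the centre of its round body towards the handle.
- mug_1: cream mug, 100 mm high, 78 mm wide, loose on the worktop left of the machine; origin at underside level, under the middle of its outline with the handle.
- glass_1: clear drinking glass, 81 mm wide, 93 mm high, loose on the worktop right of the machine; origin at the centre of its underside.
- teaspoon_1: steel teaspoon, 130 mm long, 11 mm high, lying loose on the worktop in front of the machine; origin at the centre of its underside.
There are look-alikes about, which are no part of the job. Leave any brown or orange look-alike of the mug_2 alone.

How it is judged:
By the outcome, as a careful person would: the job done as asked, in the order asked, and still so for the second after the job is handed in, with the robot touching nothing.
It also fails if it takes over 64 s, if anything falls off the work surface, if the arm or the gripper's body presses on something with over 40 N, if the wrist force passes 120 N, or if a joint passes its speed limit or range.

## Robot

A 7-joint arm with a two-finger parallel gripper is mounted at the origin on a cart in front of the work surface, level with it; the furniture and walls round the work are solid. World frame = base frame: x ahead of the robot, y to its left, z up, the work surface at z = 0. Lengths are in m, angles in rad, forces in N, time in s.
With the tool pointing down it reaches from about 0.425 to 0.825 m from the base axis. Payload 3.6 kg.
Tool frame: the origin (TCP) lies where the fingers leave the gripper's body, on its centre line; the fingertips stand 73 mm ahead of it and the grasp point (between the pads) lies 54 mm ahead of it; z points along the fingers, y is the line along which they close (so a half turn about z gives the same grasp; the last joint's range is limited). The gripper opens to 85 mm and grips with 20 to 120 N. Pads are 22 mm wide; open, the fingers measure 114 mm over their backs; the gripper's body (76 mm by 85 mm) begins 54 mm behind the grasp point. The pads swing forward as they close: fully open they stand 13 mm farther back than shut.
Start: joints at [-1.325, 0.615, -0.013, 1.423, 0.008, 1.103, -0.04], TCP at [0.174, 0.626, 0.304] pointing down, gripper open.
Joint ranges: [-3.12, 3.12], [-0.3, 2.06], [-1.34, 1.32], [0.26, 2.42], [-1.36, 4.5], [0.01, 1.98], [-2.84, 2.84]. Speed limits (rad/s): [2.79, 2.79, 3.14, 3.14, 3.14, 3.14, 3.14].

## Interface

Orientations are given as a unit quaternion [x, y, z, w].
In Python, from station import arm, snapshot, camera_info, ticket gives the robot as it stands. Calls block until the motion is done:
- arm.movep(position, orientation): joint-space move of the TCP to a pose.
- arm.line_to(position, velocity=0.15, ori=None): straight line of the TCP; ori=None keeps the orientation; velocity is the mean speed in m/s.
- arm.move_j(angles): joint-space move.
- arm.move_gripper(opening, effort=None): opening from 0.0 (shut) to 1.0 (fully open); effort is the grip in N (None keeps the last); returns when the fingers have stopped.
- arm.pause(seconds).
- arm.ik(position, orientation): joint angles nearest the present ones, or None.
- snapshot(name): name is "scene" or "side" or "wrist"; returns the picture (384x512x3 uint8, blue, green, red); there is no depth.
- camera_info(name): a dict with "fx", "fy", "cx", "cy" (pixels), "dist_coeffs" ([k1, k2, p1, p2, k3] as OpenCV has them; the pictures are not rectified), "R" (3x3) and "t" (3): a world point X has camera coordinates R X + t; the wrist camera has in their place "T_tool_cam" (4x4, takes a point from camera to tool coordinates, whose origin is the TCP and whose axes are the flange's). Camera axes: x right, y down, z forward; pixel columns grow to the right and rows downward; lengths in m; the calibration is good to about 2 mm. A picture is of the moment at which its call begins: read the wrist's pose just before it. camera_info takes no time and is no camera call.
A pose or a line that the arm cannot do raises arm.MotionError and nothing moves.
- ticket.finish_job(): hands the job in; it is judged then, once.
Readings, each from a call of its own:
- arm.read_time(): time.
- arm.read_joint_positions(): joint angles.
- arm.read_dq(): joint speeds.
- arm.read_effort(): joint torques, N m.
- arm.read_tool_pos(): TCP position.
- arm.read_eef_rot(): TCP orientation.
- arm.read_ft_force(): force on the tool from outside, world axes, zero at the start.
- arm.read_wrist_torque(): the same for the moment, N m.
- arm.read_opening(): opening from 0.0 (shut) to 1.0 (fully open).
- arm.read_finger_force(): force on a finger pad.
Only numpy, scipy, OpenCV 4.12 (cv2) and the standard library are available. Lean on these libraries where they do the work, as an engineer would, in place of code of your own. Each camera call takes 0.05 s, during which the arm holds its last target. There are 200 camera calls.

## Working session

There is one attempt and no reset: what is moved stays moved. The work goes in short steps, each a Python script; the robot and the scene stay as the last script left them, time stands still between calls to the robot, and variables do not carry over. Pictures are saved under pics/ and viewed, at most 10 in all, crops included, and the job is handed in when it is done.

```bash
ls; mkdir -p pics
python3 - <<'E'
from station import arm, snapshot, camera_info
import cv2, numpy as np
for n in("scene","side","wrist"):
    im=snapshot(n); cv2.imwrite(f"pics/{n}0.png",im); c=camera_info(n)
    print(n,{k:np.round(v,4).tolist() for k,v in c.items()})
a,b=cv2.imread("pics/scene0.png"),cv2.imread("pics/side0.png")
print(arm.read_time(),arm.read_tool_pos(),arm.read_eef_rot())
E
```

```text
pics
scene {'fx': 399.7934, 'fy': 399.7934, 'cx': 251.2937, 'cy': 188.2033, 'dist_coeffs': [-0.1378, 0.0, 0.0, 0.0, 0.0], 'R': [[0.6643, -0.7475, 0.0051], [-0.4749, -0.4273, -0.7694], [0.5773, 0.5086, -0.6388]], 't': [-0.4053, 0.3557, 1.0212]}
side {'fx': 417.9501, 'fy': 417.9501, 'cx': 250.8573, 'cy': 191.2093, 'dist_coeffs': [0.0199, 0.0, 0.0, 0.0, 0.0], 'R': [[0.992, -0.1251, -0.0171], [-0.0757, -0.4807, -0.8736], [0.101, 0.8679, -0.4864]], 't': [-0.5646, 0.1854, 1.24]}
wrist {'fx': 276.8398, 'fy': 276.8398, 'cx': 257.326, 'cy': 193.2601, 'dist_coeffs': [0.014, 0.0, 0.0, 0.0, 0.0], 'T_tool_cam': [[-0.0006, -0.9615, -0.2749, 0.0703], [1.0, -0.0007, 0.0002, 0.0006], [-0.0004, -0.2749, 0.9615, -0.0701], [0.0, 0.0, 0.0, 1.0]]}
0.15 [0.1743768  0.6257097  0.30300491] [ 1.35459806e-01  9.90782341e-01 -9.88972638e-04 -1.25885840e-04]
```

View pics/scene0.png

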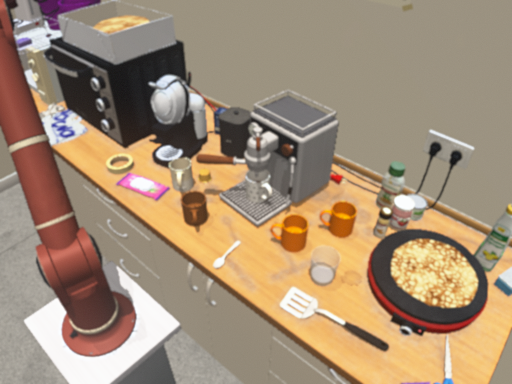

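View pics/side0.png

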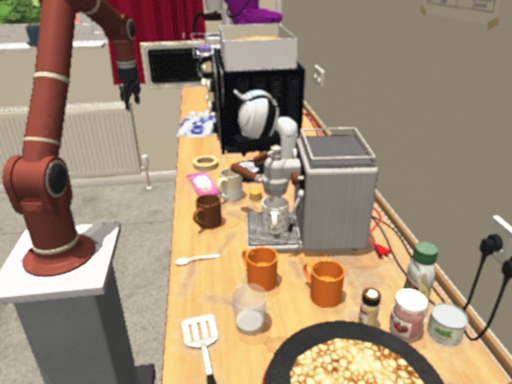

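The scene view shows the machine's tray near (255,197), the portafilter handle at (213,159) pointing left, and the group near (262,150). The brown and orange mugs at (195,208), (293,233) and (342,218) are look-alikes. I need closer crops.

Run:
```python
import cv2, numpy as np
a,b=cv2.imread("pics/scene0.png"),cv2.imread("pics/side0.png")
A=cv2.resize(a[80:230,180:340],None,fx=4,fy=4,interpolation=cv2.INTER_CUBIC)
B=cv2.resize(b[110:260,210:380],None,fx=4,fy=4,interpolation=cv2.INTER_CUBIC)
cv2.imwrite("pics/A.png",A);cv2.imwrite("pics/B.png",B)
```

```text
(no output)
```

View pics/A.png

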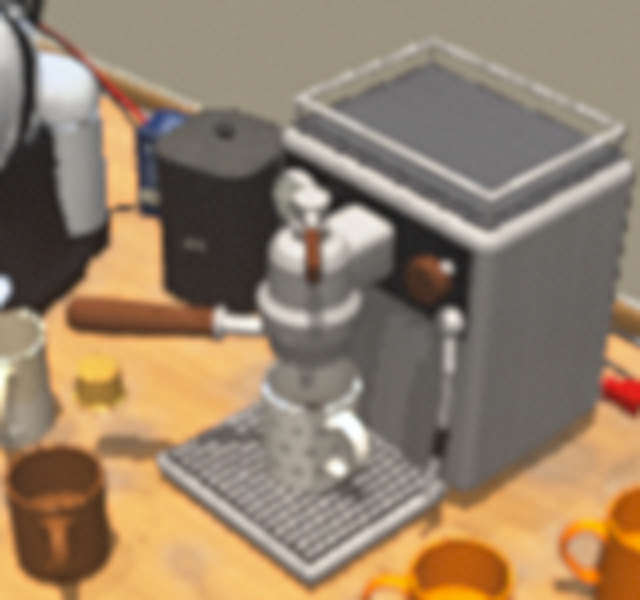

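View pics/B.png

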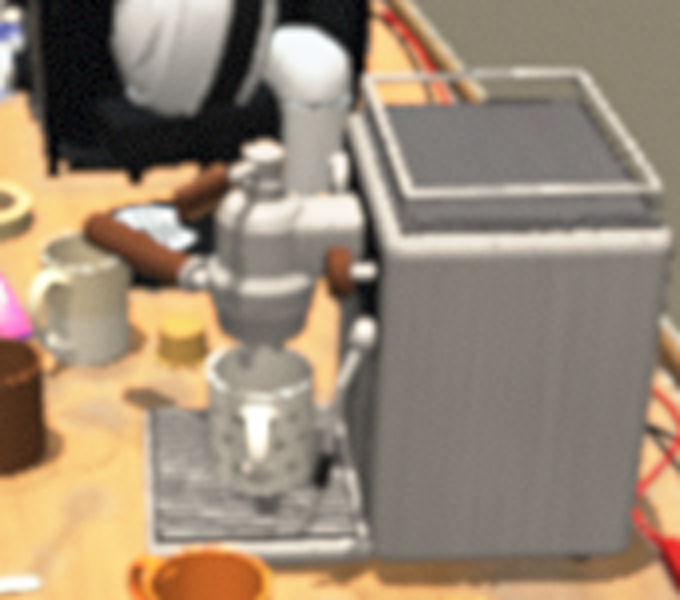

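Crops: the portafilter handle runs from A(70,315) to A(215,320), and from B(90,228) to B(185,270). The paddle blade is at A(313,255) and B(205,195). The brown knob at A(428,278), B(340,272) is the steam knob, so I'll leave it alone. The dotted mug at A(312,430) is mug_2. The cabinet's front top corners are at A(290,130) and A(490,242). Next I triangulate these.

```bash
cat > h.py <<'E'
import cv2, numpy as np
from station import arm, snapshot, camera_info
def ray(n,p):
    c=camera_info(n);K=np.array([[c['fx'],0,c['cx']],[0,c['fy'],c['cy']],[0,0,1]])
    u=cv2.undistortPoints(np.array([[p]],float),K,np.array(c['dist_coeffs'])).ravel()
    R=np.array(c['R']);t=np.array(c['t'])
    d=R.T@np.array([*u,1]);return -R.T@t,d/np.linalg.norm(d)
def plane(n,p,z):
    o,d=ray(n,p);return o+d*(z-o[2])/d[2]
def tri(p,q):
    (o,d),(r,e)=ray("scene",p),ray("side",q)
    s=np.linalg.lstsq(np.c_[d,-e],r-o,rcond=None)[0]
    a,b=o+d*s[0],r+e*s[1];return (a+b)/2,np.linalg.norm(a-b)
A=lambda x,y:((x+.5)/4-.5+180,(y+.5)/4-.5+80)
B=lambda x,y:((x+.5)/4-.5+210,(y+.5)/4-.5+110)
E
python3 - <<'E'
from h import *
np.set_printoptions(precision=4,suppress=True)
for n,a,b in[("tip",(72,313),(92,228)),("ferr",(213,320),(183,268)),("blade",(313,255),(205,195)),("cabR",(490,242),(400,240)),("cabL",(290,130),(357,118)),("trayFL",(160,457),(150,412)),("trayFR",(310,570),(152,540))]:
    print(n,*tri(A(*a),B(*b)))
for n,a,b,z in[("cabR",(490,242),(400,240),.285),("cabL",(290,130),(357,118),.285),("trayFL",(160,457),(150,412),.03),("trayFR",(310,570),(152,540),.03),("paddle",(313,255),(205,195),.286),("tip",(72,313),(92,228),.168),("fer",(213,320),(183,268),.168)]:
    print(n,plane("scene",A(*a),z)[:2],plane("side",B(*b),z)[:2])
E
```

```text
tip [0.5343 0.1698 0.1658] 0.0032700361091049885
ferr [0.595  0.0672 0.1758] 0.002504720410916388
blade [ 0.5973 -0.0351  0.2826] 0.0017865828228521947
cabR [ 0.7124 -0.1123  0.2749] 0.002322236476012658
cabL [0.7369 0.1111 0.2725] 0.005664470051023321
trayFL [0.5717 0.1142 0.0193] 0.0015810230420455662
trayFR [ 0.5493 -0.0788  0.0284] 0.004066974325579412
cabR [ 0.6973 -0.1221] [ 0.7079 -0.1299]
cabL [0.7244 0.0999] [0.7269 0.0743]
trayFL [0.5641 0.1058] [0.5695 0.0958]
trayFR [ 0.546  -0.0818] [ 0.5504 -0.078 ]
paddle [ 0.5946 -0.0375] [ 0.5956 -0.0445]
tip [0.5342 0.1695] [0.533  0.1619]
fer [0.6044 0.0764] [0.5962 0.0799]
```

Run:
```python
from h import *
np.set_printoptions(precision=3,suppress=True)
for n,p,z in [("coffeeplate",(157,158),.02),("canister near bottom",A(205,305),0),("can left bottom",A(165,285),0),("can top est .2",A(160,150),.2),("can topR",A(275,150),.2),("mug1 rim",A(15,320),.1),("oven near bottom",(125,140),0)]:
    print(n,plane("scene",p,z)[:2])
print("cofmachine front-top tri",tri((163,85),(250,95)))
ax=np.array([.653,.0075]);
for th in (0,.5,.9): print(arm.ik([ax[0]-.1,ax[1]+.1,.35],[0.135,.99,0,0]))
```

```text
coffeeplate [0.56  0.453]
canister near bottom [0.785 0.265]
can left bottom [0.783 0.321]
can top est .2 [0.733 0.265]
can topR [0.803 0.187]
mug1 rim [0.554 0.275]
oven near bottom [0.566 0.691]
cofmachine front-top tri (array([0.625, 0.437, 0.316]), np.float64(0.006405695137850364))
[-0.347  0.439  0.176  1.616 -0.084  1.094  1.151]
[-0.347  0.439  0.176  1.616 -0.084  1.094  1.151]
[-0.347  0.439  0.176  1.616 -0.084  1.094  1.151]
```

```bash
cat >> h.py <<'E'
AX=np.array([.653,.0075]);PSI=-.112
X=np.array([np.cos(PSI),np.sin(PSI)]);Y=np.array([-X[1],X[0]])
def pose(phi,r,side,off,z):
    """TCP pose beside a bar pointing phi rad left of straight ahead; side +1: on its left, -1: right"""
    d=-np.cos(phi)*X+np.sin(phi)*Y; tl=np.sin(phi)*X+np.cos(phi)*Y   # tl: towards the left
    a=(np.pi-np.arctan2(tl[0],-(-tl[1])) )/2                          # tool y = (sin2a,-cos2a) = tl
    return [*(AX+r*d+side*off*tl),z],[np.cos(a),np.sin(a),0,0]
def go(*p,v=.15):
    q=pose(*p);arm.line_to(q[0],velocity=v,ori=q[1])
def push(phi0,phi1,r,side,off,z,fmax,over=.12):
    """sweep to phi1, then creep on until the force rises; returns phi, force"""
    s=-side
    for phi in np.linspace(phi0,phi1-s*.12,6)[1:]: go(phi,r,side,off,z,v=.08)
    f0=arm.read_ft_force(); phi=phi1-s*.12
    print('sliding',np.round(f0,1),arm.read_time())
    while s*(phi-phi1)<over:
        phi+=s*.002/r; go(phi,r,side,off,z,v=.04)
        f=arm.read_ft_force()
        if np.linalg.norm(f-f0)>fmax: break
    print('end',round(phi,3),np.round(f,1),np.round(arm.read_tool_pos(),4),arm.read_time())
    return phi
E
python3 - <<'E'
from h import *
p=pose(.83,.165,1,.055,.35); print(p)
for z in(.35,.223): print(arm.ik(*[pose(.83,.165,1,.055,z)[0],p[1]]))
print(arm.ik(*pose(0,.165,1,.03,.223)))
for phi,s in((-.873,-1),(.873,-1),(.873,1),(-.873,1)): print(phi,arm.ik(*pose(phi,.072,s,.04,.35)))
arm.move_gripper(0.0)
arm.movep([.33,.38,.38],arm.read_eef_rot())
arm.movep(*p); go(.83,.165,1,.055,.223)
print(arm.read_time(),arm.read_tool_pos(),arm.read_ft_force())
w=snapshot("wrist");s=snapshot("side");c=snapshot("scene")
cv2.imwrite("pics/c1.png",np.hstack([cv2.resize(s[90:270,200:350],(400,480)),cv2.resize(c[80:230,160:300],(400,480))]))
E
```

```text
([np.float64(0.6004321478257453), np.float64(0.17329089515949211), 0.35], [np.float64(0.45377762707554503), np.float64(0.891114956201324), 0, 0])
[-0.49650273  0.5508842   0.30908284  1.43972044 -0.17323072  1.17776119
  0.46485871]
[-0.44796438  0.66569595  0.22295496  1.60215205 -0.17614969  0.89351004
  0.46837943]
[-0.18962391  0.48569511  0.04714745  1.96227761 -0.03438923  0.6943696
  1.33730495]
-0.873 [ 0.0394179   0.55064913  0.06663298  1.41125694 -0.03767469  1.18092631
  2.44234562]
0.873 [-0.34311978  0.4828758   0.35996021  1.56875798 -0.18243252  1.12324038
  0.64408928]
0.873 [-0.37603249  0.60584156  0.3743345   1.35293941 -0.22324794  1.22406901
  0.59912802]
-0.873 [-0.04783768  0.45231879  0.05039505  1.58539734 -0.02464984  1.10449774
  2.34037704]
4.3583 [0.6010278  0.17356193 0.22412694] [ 0.44712662 -0.39838828 -1.01954522]
```

View pics/c1.png

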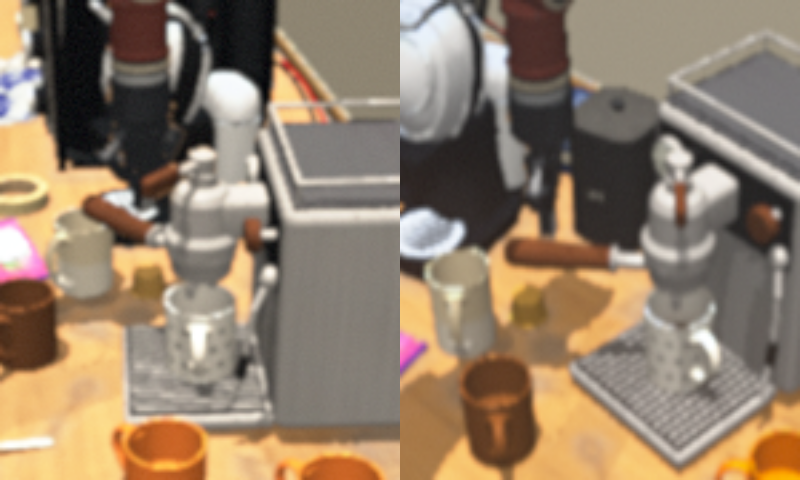

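The shut fingers stand just to the left of and behind the handle, at about (140,190) in the left half and (545,215) in the right half. They are clear of mug_1. I'll push the handle now.

Run:
```python
from h import *
phi=push(.83,0,.165,1,.03,.223,10)
go(phi+.12,.165,1,.03,.223)
print(arm.read_ft_force())
s=snapshot("side");c=snapshot("scene")
cv2.imwrite("pics/c2.png",np.hstack([cv2.resize(s[90:270,200:350],(400,480)),cv2.resize(c[80:230,160:300],(400,480))]))
```

```text
sliding [ 0.1 -0.1  0.3] 7.0667
end -0.05 [ 3.7 11.5 -1.8] [0.4909 0.0523 0.2231] 10.5667
[ 0.34686517 -0.34784868  0.09525799]
```

View pics/c2.png

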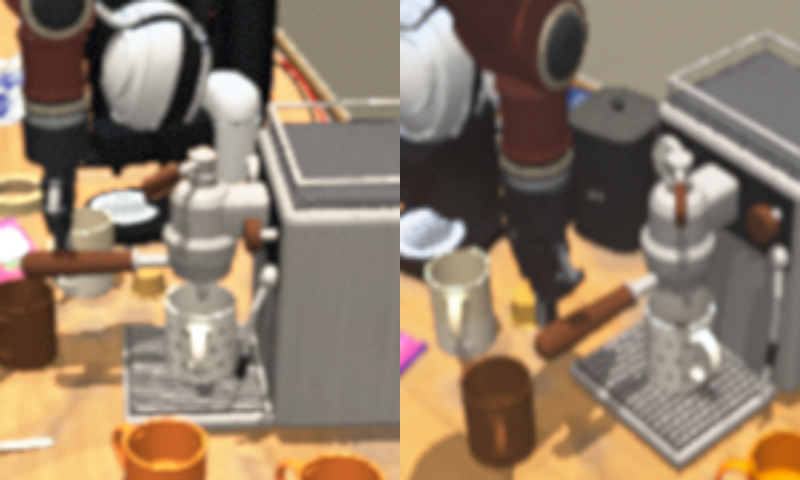

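The handle now points straight out to the front, with its tip at about (25,262) in the left half. I'll press harder to confirm the stop, and check the direction by triangulation.

Run:
```python
from h import *
phi=-.03
for i in range(7):
    go(phi,.165,1,.03,.223,v=.06); f=arm.read_ft_force(); print(round(phi,3),np.round(f,1),np.round(arm.read_tool_pos()[:2],4))
    if np.hypot(*f[:2])>24: break
    phi-=.009
go(.15,.165,1,.03,.223); go(.15,.165,1,.03,.37)
print(arm.read_time(),arm.read_ft_force())
# handle direction from brown mask in both views (crop round handle)
s=snapshot("side");c=snapshot("scene")
def ends(im,x0,x1,y0,y1):
    h=cv2.cvtColor(im,cv2.COLOR_BGR2HSV);m=((h[...,0]<14)&(h[...,1]>110)&(h[...,2]<150)).astype(np.uint8)
    k=np.zeros_like(m);k[y0:y1,x0:x1]=m[y0:y1,x0:x1]
    n,l,st,_=cv2.connectedComponentsWithStats(k);i=1+np.argmax(st[1:,4])
    y,x=np.where(l==i);p=np.c_[x,y].astype(np.float32);vx,vy,a,b=cv2.fitLine(p,cv2.DIST_L2,0,.01,.01).ravel()
    t=(p-[a,b])@[vx,vy];print(st[i]);return [np.array([a,b])+q*np.array([vx,vy]) for q in (t.min(),t.max())]
e=ends(c,203,245,164,193);g=ends(s,205,252,180,195);print(e,g)
if np.linalg.norm(e[0]-[210,185])>20:e=e[::-1]
if g[0][0]>g[1][0]:g=g[::-1]
P=[]
for a,b in zip(e,g): P.append(plane("scene",a,.168));print(tri(a,b),plane("scene",a,.168),plane("side",b,.168))
cv2.imwrite("pics/c3.png",np.hstack([cv2.resize(s[90:270,200:350],(400,480)),cv2.resize(c[80:230,160:300],(400,480))]))
```

```text
-0.03 [ 1.1  5.9 -2.7] [0.4912 0.0526]
-0.039 [ 1.4  8.  -2.7] [0.4911 0.0524]
-0.048 [ 2.3 10.8 -2.5] [0.4909 0.0523]
-0.057 [ 2.4 12.3 -3.5] [0.4907 0.0522]
-0.066 [ 1.7 14.5 -3.4] [0.4905 0.052 ]
-0.075 [ 3.1 17.1 -4.8] [0.4904 0.0519]
-0.084 [ 2.6 20.  -4.9] [0.4902 0.0517]
14.425 [1.02863937 0.36798063 0.00515708]
[207 170  34  22 248]
[208 184  42  11 312]
[array([208.47398, 190.11063], dtype=float32), array([239.90091, 171.52324], dtype=float32)] [array([208.1355 , 189.85156], dtype=float32), array([248.69873, 186.88318], dtype=float32)]
(array([0.44871233, 0.02861168, 0.16216056]), np.float64(1.3079211227303394e-05)) [0.44413081 0.0232758  0.168     ] [0.44871661 0.01793008 0.168     ]
(array([0.56748081, 0.01075563, 0.17251851]), np.float64(0.0017419785692397538)) [0.5728562  0.01579154 0.168     ] [0.5678449  0.01742711 0.168     ]
```

The stop is confirmed: the force climbs to 20 N while the tool stays put, and the handle axis points straight ahead. Next is the paddle.

Run:
```python
from h import *
q=pose(-.873,.072,-1,.045,.42)
go(.15,.165,1,.03,.42,v=.2)
arm.movep(*q)
go(-.873,.072,-1,.045,.352); print(arm.read_time(),arm.read_tool_pos(),arm.read_ft_force())
phi=push(-.873,.873,.072,-1,.0215,.352,7,over=.2)
print(arm.read_tool_pos())
go(phi-.2,.072,-1,.0215,.352)
print(arm.read_time(),arm.read_ft_force())
s=snapshot("side");c=snapshot("scene")
cv2.imwrite("pics/c4.png",np.hstack([cv2.resize(s[90:270,200:350],(400,480)),cv2.resize(c[80:230,160:300],(400,480))]))
```

```text
16.6667 [ 0.63223161 -0.07410938  0.35294929] [0.566293   0.20786594 0.06768176]
sliding [ 0.9 -0.3  0.4] 19.3167
end 0.836 [-6.4 -5.8  4.3] [0.5915 0.0504 0.3521] 20.0667
[0.59147625 0.05042418 0.35205955]
20.4167 [0.71640891 0.65651474 1.21659716]
```

View pics/c4.png

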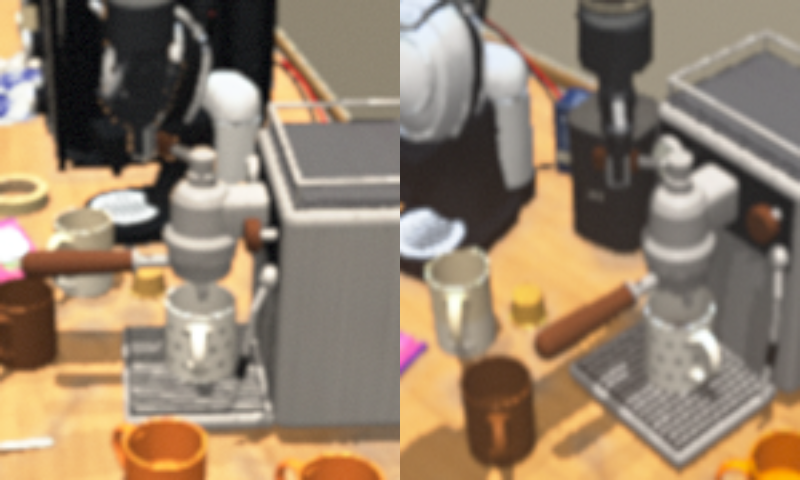

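The paddle has swung to the left, at (165,148) in the left half and (640,160) in the right, and the portafilter is still straight ahead. I'll press once more against the stop, let it run, then push the paddle back from the left.

Run:
```python
from h import *
for phi in(.80,.84,.87,.9,.93):
    go(phi,.072,-1,.0215,.352,v=.05); f=arm.read_ft_force(); print(phi,np.round(f,1),np.round(arm.read_tool_pos()[:2],4))
    if np.hypot(*f[:2])>14: break
go(.6,.072,-1,.0215,.352); t=arm.read_time(); print(t)
go(.6,.072,-1,.0215,.42)
arm.movep(*pose(.873,.072,1,.045,.42)); go(.873,.072,1,.045,.352)
print(arm.read_tool_pos(),arm.read_ft_force())
arm.pause(max(0,t+5.5-arm.read_time()))
phi=push(.873,-.873,.072,1,.0215,.352,7,over=.2)
for k in range(5):
    phi-=.03; go(phi,.072,1,.0215,.352,v=.05); f=arm.read_ft_force(); print(round(phi,3),np.round(f,1),np.round(arm.read_tool_pos()[:2],4))
    if np.hypot(*f[:2])>14: break
go(phi+.3,.072,1,.0215,.352); go(phi+.3,.072,1,.0215,.42)
go(.1,.16,1,.03,.42,v=.2); arm.movep([.42,.22,.42],pose(0,.1,1,0,0)[1])
print(arm.read_time(),arm.read_ft_force())
s=snapshot("side");c=snapshot("scene")
cv2.imwrite("pics/c5.png",np.hstack([cv2.resize(s[90:270,200:350],(400,480)),cv2.resize(c[80:230,160:300],(400,480))]))
```

```text
0.8 [-3.8 -3.5  2.9] [0.5913 0.0499]
0.84 [-7.7 -5.1  4.3] [0.5915 0.0507]
0.87 [-10.1  -7.5   7.2] [0.5916 0.0511]
0.9 [-14.3  -9.4   9.5] [0.5917 0.0516]
22.1083
[0.65080672 0.09154183 0.35304633] [0.10086559 0.37269001 0.10720423]
sliding [ 0.2 -0.3  0.3] 30.2583
end -0.892 [-5.1  8.2  3.2] [ 0.5845 -0.0239  0.352 ] 31.5083
-0.922 [-8.9  9.8  5.3] [ 0.5845 -0.0244]
-0.952 [-12.8  10.4   7.4] [ 0.5845 -0.0249]
34.675 [-0.00923972 -0.78441117  0.04948875]
```

View pics/c5.png

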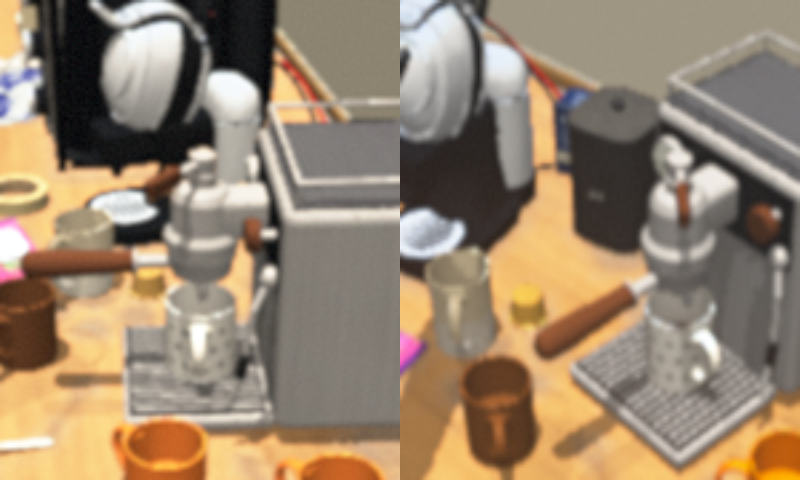

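The paddle is back on the right, at (163,182) in the left half and (683,203) in the right. The handle still points straight ahead, and the mug and everything around it are unmoved.

```bash
python3 -c "
from station import ticket
print(ticket.finish_job())"
```

```text
the job is handed in; nothing more can be done
None
```

The job is handed in: the portafilter is locked home against its stop, the water ran for more than five seconds, the paddle is fully back to the right, and the final pictures show the mug and the things around it where they were.

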